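# Load an umbrella grip in the shaft jig and hold the stop slide open

## Task

Lay the black umbrella grip with the wide collar flat in the pocket of the jig, collar towards the slide, fully down, and let go of it. Then pull the spring-loaded stop slide by its upright black paddle towards the robot until its thin pointer stands beside the small brass mark block, within the block's width, and keep holding it there so that a colleague can push the shaft in: finish while still holding it. Leave everything else on the table alone.

Things in the scene. Friction and masses are not known exactly. Their poses are not given: they have to be found in the camera images.
- grip: loose black plastic umbrella grip with a collar, lying on the table, 70 to 120 g. Origin: centre of its underside. Long axis y, 96 long: body 34 wide (x from -17 to 17) from y = -32 to 48, and at the -y end a collar 46 wide (x) and 16 long (y = -48 to -32). All 26 high (z up). Pinch the body across x, at y about 5
- jig: fixed jig: dark base plate 200 (x) x 290 (y) x 12 thick, origin at the centre of its underside; x points away from the robot (turned by up to 0.25 rad), y to the left. At its left (+y) the pocket, at its right (-y) the stop slide in guides 22 high above the table. Tallest fixed part 34 above the table
- nest (a point): centre of the pocket's floor, 12 above the table, axes parallel to the jig's; the seated grip's origin comes here, with its axes parallel to these (collar to -y, towards the slide). The pocket follows the grip's outline with 1.5 play all round; its walls are straight for 8 above the floor and flare outwards to 12 above it. Both sides are open for the fingers from y = -22 to 30
- stop_slide (a joint): travel of the stop slide in m: 0 at rest, grows to 0.07 as it is pulled along the jig's -x. A spring pulls it back with about 3.6 N at 0 plus 120 N/m; let go, it returns to 0
- pull_top (a point): centre of the top face, 78 above the table, of the slide's upright black paddle, which moves with the slide: 14 thick along the pull (jig x), 36 wide (jig y), 54 high, standing on the slide 24 above the table; axes parallel to the jig's; nothing within 60 of it rises above 35 over the table
- pointer (a point): free end of the slide's pointer, a thin steel finger 3 wide that sticks out from the slide to jig -y, 26 above the table and 65 behind (jig +x of) the paddle's middle; moves with the slide
- mark: brass mark block, fixed on the jig beside the slide just beyond the pointer's path: 10 along the pull (jig x), 14 wide, 14 high, axes parallel to the jig's; origin at the centre of its underside, 12 above the table. It is clamped in a different place each time, 25 to 55 of travel from the pointer's rest. Target: the pointer at mark x = 0
- plain_grip: the black grip without a collar: same section (34 x 26), 104 long, same on both ends. Not wanted; leave it alone
- ferrule: small steel tip cap, 26 wide, 32 tall, standing between the two grips. Leave it alone
- tape: cardboard roll ring, 100 across, 24 tall, on the far side of the table. Leave it alone
- driver: screwdriver lying on the far side of the table. Leave it alone
- drink: amber bottle with orange cap, 66 across, 200 tall, left side. Leave it alone
- water: small clear bottle with blue cap, 54 across, 150 tall, right side. Leave it alone
- flask: wide clear jar with grey lid, 76 across, 210 tall, right side. Leave it alone
Mind the look-alikes: they are no part of the job. Leave any purple or turquoise look-alike of the grip alone.

How it is judged:
On the way, in this order (a step that is already met when the one before it is completed fails the run):
1. the collared grip lies flat and fully down in the pocket, let go, the slide still at rest (horizontal distance between grip and nest below 0.004 m and z of grip in the frame of nest between -0.003 and 0.003 m and angle between grip's own z axis and vertical below 0.07 rad and angle between the y axis of grip and the y axis of nest, either way round below 0.1 rad and contact force between grip and the fingers below 0.1 N and value of joint stop_slide below 0.008 m), for 0.2 s.
2. the slide is held by the fingers with its pointer beside the mark block (x of pointer in the frame of mark between -0.005 and 0.005 m and contact force between stop_slide and the fingers above 1 N), for 0.3 s.
At the end, for the whole second after the job is handed in: Grip in the pocket, not touched: within 4 mm sideways and 3 mm in height of its seat, tilt under 0.07 rad, square within 0.1 rad. Slide held still by the fingers (over 1 N on the paddle), pointer within 5 mm of the middle of the mark block along the pull (all of step 2 and horizontal distance between grip and nest below 0.004 m and z of grip in the frame of nest between -0.003 and 0.003 m and angle between grip's own z axis and vertical below 0.07 rad and angle between the y axis of grip and the y axis of nest, either way round below 0.1 rad and contact force between grip and the fingers below 0.1 N and velocity of joint stop_slide between -0.01 and 0.01 m/s and linear speed of grip below 0.02 m/s); the arm keeps its last pose, push and grip.
It fails at once if a bystander is moved by more than 25 mm (distance of any of plain_grip, ferrule, tape, driver, drink, water, flask from where it was at the start of the episode above 0.025 m).
It also fails if it takes over 54 s, if anything falls off the work surface, if the arm or the gripper's body presses on something with over 40 N, if the wrist force passes 120 N, or if a joint passes its speed limit or range.

## Robot

A 7-joint arm with a two-finger parallel gripper is mounted at the origin on the work surface. World frame = base frame: x ahead of the robot, y to its left, z up, the work surface at z = 0. Lengths are in m, angles in rad, forces in N, time in s.
With the tool pointing down it reaches from about 0.4 to 0.85 m from the base axis. Payload 4.5 kg.
Tool frame: the origin (TCP) lies where the fingers leave the gripper's body, on its centre line; the fingertips stand 64 mm ahead of it and the grasp point (between the pads) lies 45 mm ahead of it; z points along the fingers, y is the direction in which the jaws open and shut (so a half turn about z gives the same grasp; the last joint's range is limited). The gripper opens to 88 mm and grips with 3 to 60 N. Pads are 18 mm wide; open, the fingers measure 123 mm over their backs; the gripper's body (75 mm by 187 mm) begins 45 mm behind the grasp point.
Start: joints at [-1.201, 0.689, -0.195, 1.565, 0.157, 0.902, -0.215], TCP at [0.206, 0.59, 0.303] pointing down, gripper open.
Joint ranges: [-3.01, 3.01], [-0.46, 2.08], [-1.47, 1.51], [0.13, 2.56], [-1, 4.14], [0.04, 2.09], [-2.66, 2.66]. Speed limits (rad/s): [2.57, 2.57, 3.14, 3.14, 3.14, 3.14, 3.14].

## Interface

Orientations are given as a unit quaternion [x, y, z, w].
In Python, from plant import monitor, snapshot, workorder, finder gives the robot as it stands.
- The arm moves only by the tool carry_out, never from a script. Its argument "motion" is one flat list of numbers, 6 for each row, row after row: the shift along the tool's x, y, z in cm, then the turn, a rotation vector about the tool's x, y, z in rad. In form: [x, y, z, rx, ry, rz, x, y, z, rx, ry, rz, ...]. A call has 1 to 8 rows; each row shifts and turns the commanded pose from where the row before left it, along the tool's axes as they then stand; what a row does not reach is not made up. A row lasts 1/8 s, in which the tool goes at most 62.5 mm and 10.7 degrees, less where a joint would pass 70% of its speed; a pose out of reach is approached as far as the arm can. A call with a gripper value outside its range is refused whole. "hand" is the finger opening in cm, from 0 to 8.81, set as the call begins (left out, the last holds). The fingers move at their own pace and stop on an object; "grip_force" is the grip in N (left out, the last holds). Time passes only in rows, so rows that do not move let the fingers close. It gives the time, the measured TCP pose, the force and the opening at its end, in the units of the state.
- monitor.get_state(): the state, without advancing time (a new reading comes with each control period).
- snapshot(name): name is "scene" or "top"; returns a dict with "frame" (400x640x3 uint8, red, green, blue), "range_z" (400x640 float32, m along the optical axis (not along the pixel's ray), 0 where there is no reading), "fx", "fy", "cx", "cy" (pixels), "rvec" (rotation vector, rad) and "tvec" (3), from world to camera coordinates, as OpenCV has them. Camera axes: x right, y down, z forward; pixel columns grow to the right and rows downward; lengths in m; the calibration is good to about 2 mm. A picture is of the moment at which its call begins.
- workorder.finish_job(): hands the job in, once; it reports no verdict.
Trained networks look in a picture, given as the dict that the camera call returned (one of the last four; its "shot" number tells which), for a name from the list of things; names that differ only in an ending like _2 or _b are one class to them, and where a whole thing is asked for, a point or a joint stands for the part that bears it (a point fixed in the world has none). Each returns a list of dicts, best first, with "p" (0 to 1); they miss things now and then, are a little off and sometimes report something else, mostly with a low value. They report only what shows in the picture. A call takes as long as a camera call. They do not tell look-alikes from the thing itself.
- finder.masks_of(picture, thing): "pixels" (400x640 bool, what is visible of it) and "extent" ([left, top, right, bottom] in pixels, round what is visible of it).
The state is a dict: "clock": time; "q": joint angles; "qd": joint speeds; "joint_torque": joint torques, N m; "tool_pos": TCP position; "eef_rot": TCP orientation; "contact_force": force on the tool from outside, world axes, zero at the start; "moment": the same for the moment, N m; "opening": opening from 0.0 (shut) to 1.0 (fully open).
Only numpy, scipy, OpenCV 4.12 (cv2) and the standard library are available. Lean on these libraries where they do the work, as an engineer would, in place of code of your own. Each camera call takes 0.05 s, during which the arm holds its last target. There are 200 camera calls.

## Working session

There is one attempt and no reset: what is moved stays moved. The work goes in short steps, Python scripts to look and compute and a tool call to move; the robot and the scene stay as the last step left them, time stands still between calls to the robot, and variables do not carry over. Pictures are saved under pics/ and viewed, about 8 in all and at most 12, crops included, and the job is handed in when it is done.

Besides the shell and the picture viewer there is one more tool, called after "Request:" as name(argument=value, ...) on one line, values as JSON. carry_out: Moves the arm, as the interface text tells. Its arguments: {"type":"object","properties":{"motion":{"type":"array"},"hand":{"type":"number"},"grip_force":{"type":"number"}},"required":["motion"]}

```bash
mkdir -p pics; cat > h.py <<'E'
import numpy as np,cv2
from plant import monitor,snapshot,workorder,finder
from scipy.spatial.transform import Rotation as R
def cloud(s):
    z=s["range_z"];v,u=np.mgrid[:400,:640]
    c=np.stack([(u-s["cx"])/s["fx"]*z,(v-s["cy"])/s["fy"]*z,z],-1)
    M=R.from_rotvec(np.ravel(s["rvec"])).as_matrix()
    w=(c-np.ravel(s["tvec"]))@M
    w[z==0]=np.nan
    return w
def save(s,n,box=None,k=1):
    f=s["frame"][:,:,::-1]
    if box: f=f[box[1]:box[3],box[0]:box[2]]
    cv2.imwrite("pics/"+n,cv2.resize(f,None,fx=k,fy=k,interpolation=cv2.INTER_CUBIC))
E
python3 - <<'E'
from h import *
st=monitor.get_state();print(st)
a=snapshot("top");b=snapshot("scene")
im=np.vstack([a["frame"],b["frame"]])[:,:,::-1]
cv2.imwrite("pics/a.png",cv2.resize(im,(480,600)));save(a,"top.png")
for s in(a,b):
    w=cloud(s);print(s["fx"],s["rvec"],s["tvec"])
    for t in["grip","plain_grip","jig","stop_slide","pull_top","pointer","mark","ferrule"]:
        for m in finder.masks_of(s,t)[:3]:
            p=w[m["pixels"]];print(t,round(m["p"],2),np.round(m["extent"]),np.round(np.nanmedian(p,0),3),np.round(np.nanpercentile(p[:,2],98),3))
E
```

```text
{'clock': 0.0, 'q': array([-1.20122392,  0.69000791, -0.19452241,  1.56636102,  0.15734507,
        0.9024887 , -0.21510787]), 'qd': array([-0.00027511, -0.00049555,  0.00012611, -0.00094009, -0.00123872,
       -0.00128834, -0.00083702]), 'joint_torque': array([ 1.13079039e-07, -5.27566767e+01, -1.26690120e+00, -1.53438127e+01,
       -5.25796157e-02,  6.39737671e-03,  1.73513486e-04]), 'tool_pos': array([0.20580806, 0.58958974, 0.30189069]), 'eef_rot': array([ 1.67042821e-01,  9.85949199e-01, -9.30759763e-04, -7.55096411e-05]), 'contact_force': array([ 0.19250396, -0.35767664, -0.07997019]), 'moment': array([-0.01109093, -0.00525639,  0.01667881]), 'opening': 0.9985066025262079}
499.20405630112185 [ 2.09600665 -2.13953272  0.16946983] [-6.53504145e-04  6.00895995e-01  1.53886746e+00]
grip 0.82 [240. 144. 258. 173.] [0.753 0.188 0.025] 0.033
grip 0.81 [253. 192. 287. 215.] [0.59  0.126 0.025] 0.032
grip 0.79 [212. 188. 240. 204.] [0.629 0.264 0.025] 0.033
plain_grip 0.67 [304. 192. 402. 256.] [ 0.522 -0.153  0.012] 0.035
plain_grip 0.56 [220. 245. 252. 262.] [0.439 0.233 0.025] 0.03
[... 266 characters left out ...]
446. 224. 491. 254.] [ 0.458 -0.47   0.188] 0.214
pointer 0.52 [373. 203. 386. 236.] [ 0.52  -0.227  0.03 ] 0.08
504.3218391622158 [ 1.24837084  2.01037165 -1.08683964] [ 0.28092768 -0.21003526  1.94053342]
grip 0.78 [387. 241. 425. 263.] [0.648 0.269 0.024] 0.029
grip 0.76 [351. 249. 372. 286.] [0.781 0.191 0.025] 0.028
grip 0.68 [347. 215. 376. 244.] [0.604 0.126 0.024] 0.029
plain_grip 0.95 [398. 200. 433. 223.] [0.454 0.237 0.022] 0.028
jig 0.57 [229. 166. 336. 224.] [ 0.548 -0.145  0.012] 0.057
stop_slide 0.55 [254. 166. 276. 193.] [ 0.506 -0.227  0.036] 0.079
pull_top 0.61 [256. 165. 276. 192.] [ 0.506 -0.227  0.036] 0.078
pointer 0.55 [254. 158. 278. 190.] [ 0.506 -0.226  0.036] 0.079
```

View pics/top.png

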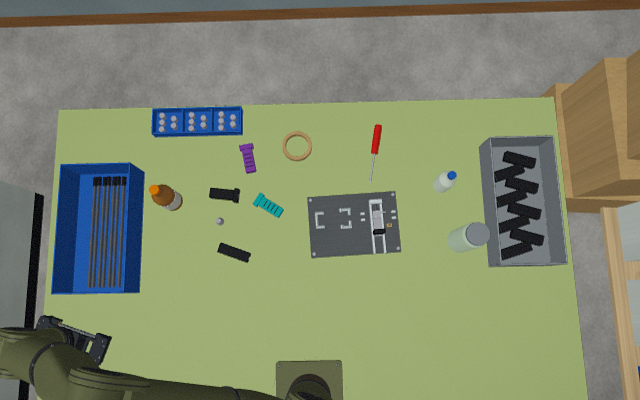

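Candidates (top picture): black with collar (224,194); black plain (235,253); turquoise (268,205); purple (248,158). The black one at (224,194) shows a collar at its right end. I'll confirm this in a crop.

```bash
python3 - <<'E'
from h import *
a=snapshot("top");b=snapshot("scene")
def c(s,box,k):
    return cv2.resize(s["frame"][box[1]:box[3],box[0]:box[2],::-1],None,fx=k,fy=k,interpolation=cv2.INTER_CUBIC)
A=c(a,(200,170,280,270),3); B=c(a,(300,180,410,265),5)
C=c(b,(220,150,350,235),4)
D=c(b,(340,190,440,290),2.5)
im=np.zeros((600,800,3),np.uint8)
for p,(x,y) in((A,(0,0)),(B[:,:550],(245,0)),(D[:170],(0,430)),(C[:170],(260,430))):
    h,w=p.shape[:2];im[y:y+h,x:x+w]=p[:600-y,:800-x]
cv2.imwrite("pics/b.png",im)
for s in(a,b):
    w=cloud(s)
    for m in finder.masks_of(s,"grip")[:5]:
        p=w[m["pixels"]];p=p[(p[:,2]>.021)&(p[:,2]<.032)]
        col=np.median(s["frame"][m["pixels"]],0)
        if len(p)<20: continue
        (cx,cy),sz,an=cv2.minAreaRect(p[:,:2].astype(np.float32)*1000)
        print(m["extent"],col,np.round((cx,cy,*sz,an),1),np.round(p.mean(0),3))
    # table height
    print("table",np.nanmedian(w[300:320,200:300].reshape(-1,3),0))
    # jig-level points
    q=w.reshape(-1,3);rgn=(q[:,0]>.38)&(q[:,0]<.72)&(q[:,1]<.05)&(q[:,1]>-.36)
    for lo,hi in((.006,.04),(.06,.1)):
        p=q[rgn&(q[:,2]>lo)&(q[:,2]<hi)]
        r=cv2.minAreaRect(p[:,:2].astype(np.float32)*1000);print(lo,len(p),np.round(r[0]),np.round(r[1]),r[2],np.median(p[:,2]))
E
```

```text
[253.0, 189.4, 284.3, 216.7] [ 16. 153. 152.] [586.2 123.2  96.1  44.4  53.1] [0.589 0.124 0.026]
[211.9, 184.9, 237.3, 206.2] [30. 31. 34.] [632.3 266.9  95.1  41.9  79.2] [0.63  0.266 0.026]
[240.2, 144.3, 258.0, 173.7] [112.  55. 147.] [749.7 191.5  95.2  44.9   7.5] [0.751 0.188 0.026]
table [ 2.58356114e-01  1.84433680e-01 -3.76517941e-05]
0.006 5441 [ 550. -152.] [339. 404.] 1.03467857837677 0.012211129031274023
0.06 59 [ 492. -229.] [13. 34.] 3.3451271057128906 0.07667266162093057
[349.9, 249.6, 371.5, 285.8] [76. 44. 93.] [758.7 188.7 100.5  44.8  11.6] [0.763 0.19  0.025]
[385.2, 239.7, 424.5, 261.6] [28. 29. 24.] [641.  267.3  96.   44.1  81.2] [0.64  0.268 0.025]
table [ 0.46283255 -0.39688607 -0.74618587]
0.006 3271 [ 550. -154.] [330. 294.] 2.187544345855713 0.012142415117268318
0.06 74 [ 500. -229.] [19. 35.] 13.236815452575684 0.07179508141156529
```

View pics/b.png

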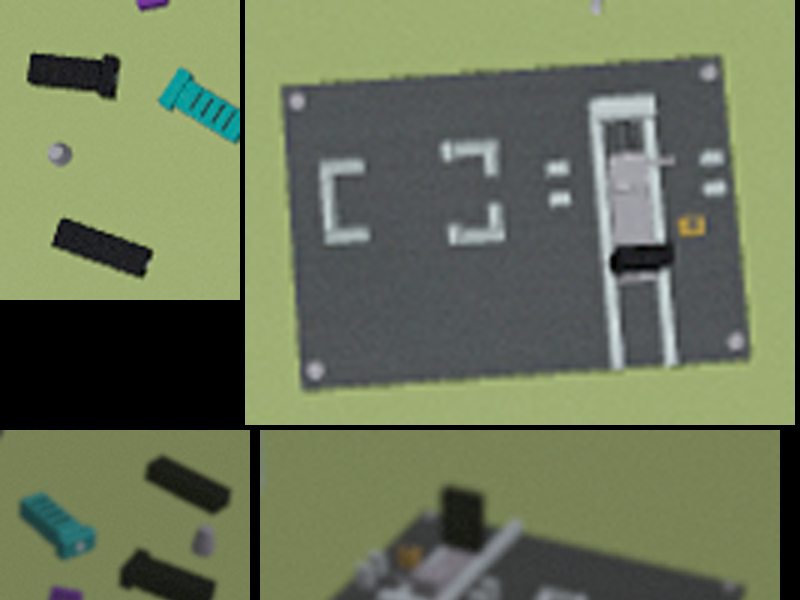

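The crop confirms it: the black grip with its collar at the right (-y) end is at top-picture pixel (224,194). The pocket is at the jig's left, the pointer tip at about (434,212) and the brass mark at about (438,225). The two cameras disagree by about 9 mm in x, so I'll use the grasp to remove that bias. Next I'll measure the jig and the first approach.

```bash
cat >> h.py <<'E'
def yaw_of(st):  # angle of tool y in world
    y=R.from_quat(st["eef_rot"]).as_matrix()[:,1];return np.arctan2(y[1],y[0])
def plan(goal,yaw,n):
    """rows (cm, rad) for straight world path, tool down, tool y at heading yaw (mod pi)"""
    st=monitor.get_state();p=st["tool_pos"];M=R.from_quat(st["eef_rot"])
    d=(yaw-yaw_of(st)+np.pi/2)%np.pi-np.pi/2
    y=yaw_of(st)+d
    Y=np.array([np.cos(y),np.sin(y),0]);Z=np.array([0,0,-1.]);G=R.from_matrix(np.c_[np.cross(Y,Z),Y,Z])
    step=(np.array(goal)-p)/n; rv=(M.inv()*G).as_rotvec()/n;dR=R.from_rotvec(rv)
    C=M
    print("turn",np.round(rv*n,3),"total",np.round(step*n,4))
    out=[]
    for i in range(n):
        out.append(np.r_[np.round(C.inv().apply(step)*100,2),np.round(rv,3)]);C=C*dR
    for r in out: print(", ".join(f"{v:g}" for v in r)+",")
E
python3 - <<'E'
from h import *
a=snapshot("top");b=snapshot("scene")
for s in(a,b):
    M=R.from_rotvec(np.ravel(s["rvec"])).as_matrix();print("cam",-M.T@np.ravel(s["tvec"]))
w=cloud(a);f=a["frame"].astype(int)
hsv=cv2.cvtColor(a["frame"],cv2.COLOR_RGB2HSV)
# jig outline: not green in roi
roi=np.zeros((400,640),bool);roi[182:264,298:408]=1
m=roi&~((hsv[...,0]>30)&(hsv[...,0]<50)&(hsv[...,1]>60))
m=cv2.morphologyEx(m.astype(np.uint8),cv2.MORPH_OPEN,np.ones((5,5)))
n,l,stt,_=cv2.connectedComponentsWithStats(m);k=1+np.argmax(stt[1:,4]);m=cv2.morphologyEx((l==k).astype(np.uint8),cv2.MORPH_CLOSE,np.ones((9,9)))
ct=max(cv2.findContours(m,0,1)[0],key=cv2.contourArea)[:,0]
M=R.from_rotvec(np.ravel(a["rvec"])).as_matrix();C=-M.T@np.ravel(a["tvec"])
def onplane(uv,z):
    d=np.c_[(uv[:,0]-a["cx"])/a["fx"],(uv[:,1]-a["cy"])/a["fy"],np.ones(len(uv))]@M
    return C+d*((z-C[2])/d[:,2])[:,None]
r=cv2.minAreaRect((onplane(ct,.012)[:,:2]*1000).astype(np.float32));print("jig rect",r)
ang=np.deg2rad(r[2]); 
if r[1][0]>r[1][1]: ang-=np.pi/2
ang=(ang+np.pi/4)%(np.pi/2)-np.pi/4
print("jig ang",ang)
c=np.array(r[0])/1000;ax=np.array([np.cos(ang),np.sin(ang)]);ay=np.array([-ax[1],ax[0]])
# walls: bright pixels, on plane .024
br=roi&(f.min(-1)>130)&(hsv[...,1]<60)
v,u=np.nonzero(br);P=onplane(np.c_[u,v].astype(float),.024)[:,:2]-c
L=np.c_[P@ax,P@ay]*1000
wl=L[(L[:,1]>-10)&(L[:,1]<135)&(abs(L[:,0])<80)]
print("walls",len(wl),np.round(np.percentile(wl,[0,2,98,100],axis=0),1))
H,ex,ey=np.histogram2d(wl[:,0],wl[:,1],[np.arange(-50,51,5),np.arange(-10,136,5)])
print(ey[0],ex[-1]);print("\n".join("".join("%2d"%q for q in row[::-1]) for row in H[::-1].astype(int)))
# brass
h=roi&(hsv[...,0]>12)&(hsv[...,0]<28)&(hsv[...,1]>110)
v,u=np.nonzero(h);P=onplane(np.c_[u,v].astype(float),.026)[:,:2]-c;print("mark jig",len(u),np.c_[P@ax,P@ay].mean(0)*1000,"px",u.mean(),v.mean())
t=w.reshape(-1,3);p=t[(t[:,2]>.07)&(t[:,2]<.09)&(t[:,0]>.4)&(t[:,0]<.6)&(abs(t[:,1]+.23)<.05)][:,:2]-c
print("paddle jig",np.c_[p@ax,p@ay].mean(0)*1000)
np.save("jig.npy",np.r_[c,ang]);
# grip
for q in finder.masks_of(a,"grip"):
    x0,y0,x1,y1=q["extent"]
    if x0<224<x1 and y0<194<y1:
        p=w[q["pixels"]];p=p[(p[:,2]>.021)&(p[:,2]<.032)][:,:2]
        e=np.linalg.svd(p-p.mean(0),full_matrices=False)[2][0];e*=np.sign(e[1]);print("grip",p.mean(0),cv2.minAreaRect((p*1000).astype(np.float32)),"y-axis",e,"yaw(x)",np.arctan2(e[1],e[0])-np.pi/2)
        break
g=np.arctan2(e[1],e[0])-np.pi/2
plan([.635,.27,.23],g,16)
E
```

```text
cam [ 0.31521875 -0.04243144  1.62111881]
cam [1.7097122  0.48501463 0.85460525]
jig rect ((524.2930908203125, -152.8922576904297), (198.807861328125, 288.1920166015625), 2.7822606563568115)
jig ang 0.04855960910212487
walls 148 [[-13.5   8.4]
 [-12.8  10.3]
 [ 51.  121.9]
 [ 52.8 122.6]]
-10 50
 0 0 0 1 0 0 0 0 0 0 0 0 0 0 0 0 0 0 2 4 3 3 3 1 2 0 0 0 0
 0 0 1 1 4 3 3 3 0 0 0 0 0 0 0 0 0 0 1 0 0 0 1 1 4 0 0 0 0
 0 0 2 3 1 2 1 1 0 0 0 0 0 0 0 0 0 0 0 0 0 0 0 0 2 0 0 0 0
 0 0 1 2 0 0 0 0 0 0 0 0 0 0 0 0 0 0 0 0 0 0 0 1 3 0 0 0 0
 0 0 2 4 0 0 0 0 0 0 0 0 0 0 0 0 0 0 0 0 0 0 0 0 0 0 0 0 0
 0 0 1 2 0 0 0 0 0 0 0 0 0 0 0 0 0 0 0 0 0 0 0 0 0 0 0 0 0
 0 0 0 4 0 0 0 0 0 0 0 0 0 0 0 0 0 0 0 0 0 0 0 0 0 0 0 0 0
 0 0 1 1 0 0 0 0 0 0 0 0 0 0 0 0 0 0 0 0 0 0 0 0 0 0 0 0 0
 0 0 2 2 0 0 0 0 0 0 0 0 0 0 0 0 0 0 0 0 0 0 0 0 3 0 0 0 0
 0 0 1 1 0 0 0 0 0 0 0 0 0 0 0 0 0 0 0 0 0 0 0 0 3 0 0 0 0
 0 0 2 2 4 3 3 2 0 0 0 0 0 0 0 0 0 0 1 1 0 0 0 0 4 1 0 0 0
 0 0 1 1 1 0 0 2 0 0 0 0 0 0 0 0 0 0 2 2 4 1 2 2 1 1 0 0 0
 0 0 0 0 0 0 0 0 0 0 0 0 0 0 0 0 0 0 1 1 2 3 2 2 1 1 0 0 0
 0 0 0 0 0 0 0 0 0 0 0 0 0 0 0 0 0 0
[... 571 characters left out ...]
57305145263672, 42.98646926879883), 86.96369171142578) y-axis [0.12346329 0.99234914] yaw(x) -0.12377912726380824
turn [ 0.    -0.     1.359] total [ 0.4291 -0.3201 -0.0727]
-3.19, -1.01, 0.45, 0, -0, 0.085,
-3.26, -0.73, 0.45, 0, -0, 0.085,
-3.32, -0.45, 0.45, 0, -0, 0.085,
-3.34, -0.17, 0.45, 0, -0, 0.085,
-3.34, 0.12, 0.45, 0, -0, 0.085,
-3.32, 0.4, 0.45, 0, -0, 0.085,
-3.28, 0.68, 0.45, 0, -0, 0.085,
-3.21, 0.95, 0.45, 0, -0, 0.085,
-3.11, 1.22, 0.45, 0, -0, 0.085,
-3, 1.48, 0.45, 0, -0, 0.085,
-2.86, 1.73, 0.45, 0, -0, 0.085,
-2.71, 1.97, 0.45, 0, -0, 0.085,
-2.53, 2.19, 0.45, 0, -0, 0.085,
-2.33, 2.4, 0.45, 0, -0, 0.085,
-2.12, 2.59, 0.45, 0, -0, 0.085,
-1.89, 2.76, 0.45, 0, -0, 0.085,
```

Request:
carry_out(motion=[-3.2,-1.0,0,0,0,0.085,-3.25,-0.7,0,0,0,0.085,-3.3,-0.45,0,0,0,0.085,-3.35,-0.15,0,0,0,0.085,-3.35,0.1,0,0,0,0.085,-3.3,0.4,0,0,0,0.085,-3.3,0.7,0,0,0,0.085,-3.2,0.95,0,0,0,0.085], hand=7.0, grip_force=30)

```text
clock: 2.25
tool_pos: [0.4215, 0.4299, 0.3028]
eef_rot: [0.488, 0.873, 0.0, -0.0]
contact_force: [0.4, 0.0, -0.1]
opening: 0.791
```

Request:
carry_out(motion=[-3.1,1.2,0,0,0,0.085,-3.0,1.5,0,0,0,0.085,-2.85,1.7,0,0,0,0.085,-2.7,2.0,0,0,0,0.085,-2.5,2.2,0.5,0,0,0.085,-2.3,2.4,1,0,0,0.085,-2.1,2.6,1.5,0,0,0.085,-1.9,2.75,2,0,0,0.085])

```text
clock: 3.25
tool_pos: [0.6359, 0.271, 0.2527]
eef_rot: [0.751, 0.661, 0.001, 0.0]
contact_force: [-0.3, -0.3, 0.3]
opening: 0.793
```

```bash
python3 - <<'E'
from h import *
s=monitor.get_state();print(s["clock"],s["tool_pos"],yaw_of(s),s["opening"])
M=R.from_quat(s["eef_rot"]).as_matrix()
tip=[s["tool_pos"]+M@np.array([0,e*.035,.064]) for e in(-1,1)]
print("tips",tip)
b=snapshot("scene");Mb=R.from_rotvec(np.ravel(b["rvec"])).as_matrix()
for t in tip:
    c=Mb@t+np.ravel(b["tvec"]);print(c[:2]/c[2]*b["fx"]+[b["cx"],b["cy"]])
save(b,"c.png",(330,150,460,300),4)
E
```

```text
3.25 [0.63594995 0.27101569 0.25268222] -0.12740920619262747 0.7934835957371908
tips [array([0.60129969, 0.27552061, 0.18865047]), array([0.67073227, 0.26662608, 0.18871409])]
[421.8940211 188.8441971]
[410.72258184 201.16074746]
```

View pics/c.png

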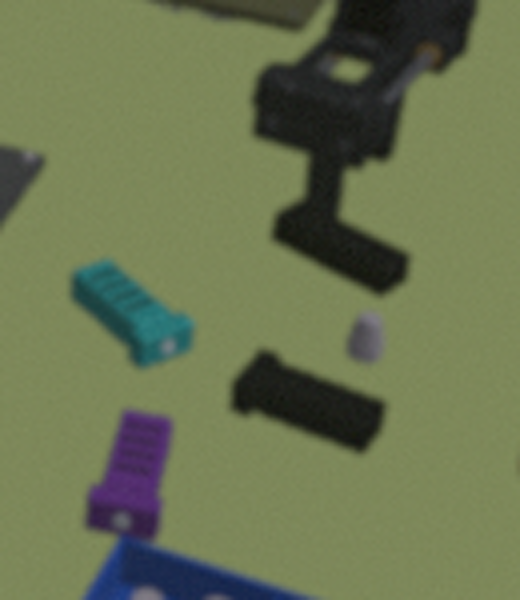

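The view shows the open fingers above the black collared grip (scene pixel about (407,250)), with its collar towards -y. The far fingertip appears about where forward kinematics predicts it. Going down to grasp.

Request:
carry_out(motion=[0,0,4,0,0,0,0,0,4,0,0,0,0,0,4,0,0,0,0,0,3,0,0,0,0,0,2,0,0,0,0,0,1.0,0,0,0,0,0,0.5,0,0,0,0,0,0,0,0,0])

```text
clock: 4.3
tool_pos: [0.6353, 0.2715, 0.0683]
eef_rot: [0.75, 0.662, 0.001, 0.0]
contact_force: [0.9, 0.1, -0.2]
opening: 0.793
```

Request:
carry_out(motion=[0,0,0,0,0,0,0,0,0,0,0,0,0,0,0,0,0,0,0,0,0,0,0,0,0,0,0,0,0,0,0,0,0,0,0,0], hand=2.0, grip_force=30)

```text
clock: 5.05
tool_pos: [0.6349, 0.2714, 0.0679]
eef_rot: [0.75, 0.662, 0.0, -0.0]
contact_force: [-0.5, -0.0, 2.0]
opening: 0.38
```

Request:
carry_out(motion=[0,0,-1,0,0,0,0,0,-2.5,0,0,0,0,0,-3,0,0,0,0,0,-2.5,0,0,0,0,0,-1,0,0,0])

```text
clock: 5.68
tool_pos: [0.6361, 0.2717, 0.1711]
eef_rot: [0.75, 0.661, 0.002, 0.001]
contact_force: [-0.3, -0.0, -1.4]
opening: 0.385
```

```bash
python3 - <<'E'
from h import *
s=monitor.get_state();print(s["tool_pos"],s["opening"])
plan([.543,-.084,.165],.0486,12)
E
```

```text
[0.63610616 0.27171326 0.17110228] 0.38504219378046833
turn [ 0.004 -0.002 -0.174] total [-0.0931 -0.3557 -0.0061]
-3.04, -0.4, 0.04, 0, -0, -0.014,
-3.03, -0.44, 0.04, 0, -0, -0.014,
-3.03, -0.49, 0.04, 0, -0, -0.014,
-3.02, -0.53, 0.04, 0, -0, -0.014,
-3.01, -0.58, 0.04, 0, -0, -0.014,
-3, -0.62, 0.05, 0, -0, -0.014,
-2.99, -0.66, 0.05, 0, -0, -0.014,
-2.98, -0.71, 0.05, 0, -0, -0.014,
-2.97, -0.75, 0.05, 0, -0, -0.014,
-2.96, -0.79, 0.05, 0, -0, -0.014,
-2.95, -0.83, 0.05, 0, -0, -0.014,
-2.94, -0.88, 0.05, 0, -0, -0.014,
```

Request:
carry_out(motion=[-2.5,-0.4,0,0,0,-0.015,-3,-0.45,0,0,0,-0.015,-3,-0.5,0,0,0,-0.015,-3,-0.5,0,0,0,-0.015,-3,-0.6,0,0,0,-0.015,-3,-0.6,0,0,0,-0.015,-3,-0.65,0,0,0,-0.015,-3,-0.7,0,0,0,-0.015])

```text
clock: 6.68
tool_pos: [0.574, 0.039, 0.168]
eef_rot: [0.709, 0.706, 0.0, 0.0]
contact_force: [-0.2, -0.4, -0.3]
opening: 0.382
```

Request:
carry_out(motion=[-3,-0.75,0,0,0,-0.015,-3,-0.8,0,0,0,-0.015,-2.5,-0.8,0.5,0,0,-0.015,-2,-0.7,1,0,0,-0.009,-1,-0.4,1,0,0,0,0,0,0,0,0,0])

```text
clock: 7.42
tool_pos: [0.5413, -0.0761, 0.1421]
eef_rot: [0.69, 0.724, -0.001, -0.001]
contact_force: [0.7, 0.7, -0.9]
opening: 0.384
```

```bash
python3 - <<'E'
from h import *
s=monitor.get_state();print(s["clock"],s["tool_pos"],yaw_of(s),s["eef_rot"],s["opening"])
b=snapshot("scene");a=snapshot("top")
T=s["tool_pos"];yw=yaw_of(s)
w=cloud(b)
for n,S in(("scene",b),("top",a)):
  w=cloud(S)
  for m in finder.masks_of(S,"grip")[:4]:
    p=w[m["pixels"]];c=np.nanmedian(p,0);
    if np.hypot(*(c-T)[:2])<.12: 
        z=p[:,2];print(n,m["p"],m["extent"],np.round(c,3),np.round(np.nanpercentile(p,[2,98],axis=0),3)); np.save(n+"_g.npy",p)
np.savez("bb.npz",w=cloud(b),f=b["frame"])
box=(225,140,345,230);save(b,"d.png",box,6)
M=R.from_rotvec(np.ravel(b["rvec"])).as_matrix()
def px(P):
    c=M@np.array(P)+np.ravel(b["tvec"]);return c[:2]/c[2]*b["fx"]+[b["cx"],b["cy"]]
# predicted grip corners if origin = TCP - 5mm along grip y
X=np.array([np.cos(yw),np.sin(yw),0]);
if X[0]<0:X=-X
Y=np.array([-X[1],X[0],0]);O=T-[0,0,.068]-.005*Y
for x,y,z in((17,48,26),(17,-32,26),(23,-32,26),(23,-48,26),(-17,48,26),(17,48,0),(23,-48,0)):
    print((x,y,z),np.round((px(O+X*x/1e3+Y*y/1e3+[0,0,z/1e3])-[225,140])*6))
E
```

```text
7.425 [ 0.54125549 -0.07610021  0.14208366] 0.04774481929790208 [ 6.90026355e-01  7.23783756e-01 -5.66982098e-04 -6.18397922e-04] 0.3835516527039636
scene 0.74 [287.1, 177.0, 322.4, 189.5] [ 0.557 -0.058  0.092] [[ 0.529 -0.124  0.076]
 [ 0.57  -0.032  0.102]]
(17, 48, 26) [562. 250.]
(17, -32, 26) [413. 215.]
(23, -32, 26) [408. 220.]
(23, -48, 26) [379. 213.]
(-17, 48, 26) [589. 218.]
(17, 48, 0) [561. 295.]
(23, -48, 0) [379. 258.]
```

View pics/d.png

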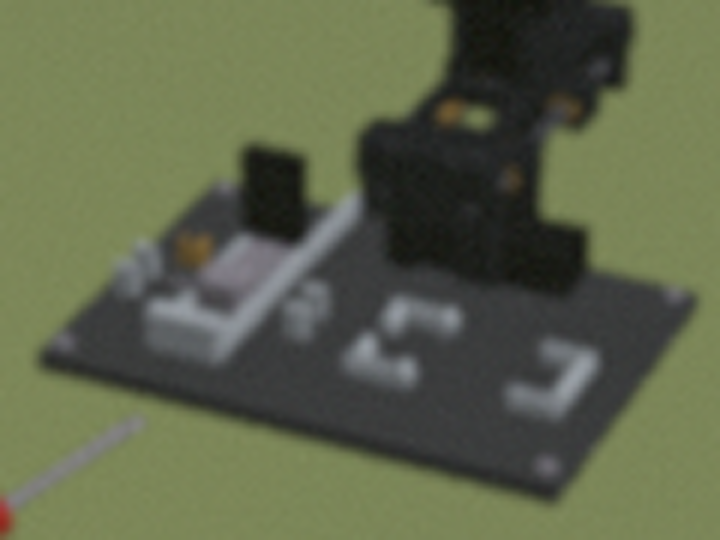

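```bash
python3 - <<'E'
from h import *
import scipy.optimize as so
b=snapshot("scene")
a=snapshot("top")
jc=np.load("jig.npy")
def local(P,j):
    d=P-j[:2];c,s=np.cos(j[2]),np.sin(j[2]);return np.stack([d@[c,s],d@[-s,c]],-1)
for n,S,brt in(("scene",b,95),("top",a,130)):
    M=R.from_rotvec(np.ravel(S["rvec"])).as_matrix();C=-M.T@np.ravel(S["tvec"])
    f=S["frame"].astype(int);hsv=cv2.cvtColor(S["frame"],cv2.COLOR_RGB2HSV)
    w=cloud(S)
    # depth: plate-level region rectangle
    L=local(w[...,:2],jc);z=w[...,2]
    reg=(abs(L[...,0])<.13)&(abs(L[...,1])<.17)
    # plate outline via depth 0.006<z<.018
    m=reg&(z>.006)&(z<.018);r=cv2.minAreaRect((w[m][:,:2]*1000).astype(np.float32));print(n,"plate(depth)",np.round(r[0],1),np.round(r[1],1),round(r[2],2))
    wt=reg&(z>.020)&(z<.030)&(L[...,1]>-.005)&(L[...,1]<.14)&(L[...,0]>-.03)&(L[...,0]<.07)&(f.min(-1)>brt-40)
    p=L[wt]*1000
    if len(p): print(n,"walltops",len(p),np.round(np.percentile(p,[1,5,95,99],axis=0),1),np.median(z[wt]))
    e=reg&(z>.06)&(z<.09)&(L[...,1]<-.04);p=L[e]*1000;print("paddle top",len(p),np.round(np.percentile(p,[2,98],axis=0),1))
E
```

```text
scene plate(depth) [ 529.2 -155.4] [208.7 295. ] 2.92
scene walltops 82 [[ -6.1   7.2]
 [ -2.8  10.6]
 [ 56.  119.9]
 [ 58.6 120.7]] 0.022056570396068845
paddle top 72 [[-36.5 -91.6]
 [-19.8 -58.3]]
top plate(depth) [ 523.7 -153. ] [258.6 337.9] 2.82
paddle top 57 [[-42.1 -91. ]
 [-29.5 -57.8]]
```

```bash
python3 - <<'E'
from h import *
b=snapshot("scene");a=snapshot("top");st=monitor.get_state()
T=st["tool_pos"];yw=yaw_of(st)
jc=np.load("jig.npy");ca,sa=np.cos(jc[2]),np.sin(jc[2])
def w_of(x,y,z):return np.array([jc[0]+ca*x-sa*y,jc[1]+sa*x+ca*y,z])
def draw(S,box,k):
    im=cv2.resize(S["frame"][box[1]:box[3],box[0]:box[2],::-1],None,fx=k,fy=k,interpolation=cv2.INTER_CUBIC)
    M=R.from_rotvec(np.ravel(S["rvec"])).as_matrix()
    def px(P):
        c=M@np.array(P)+np.ravel(S["tvec"]);q=c[:2]/c[2]*S["fx"]+[S["cx"],S["cy"]]
        return tuple(int(v) for v in np.round((q+.5-box[:2])*k))
    def poly(pts,col):cv2.polylines(im,[np.array([px(p) for p in pts])],True,col,1,cv2.LINE_AA)
    out=[(-17,48),(17,48),(17,-32),(23,-32),(23,-48),(-23,-48),(-23,-32),(-17,-32)]
    for z in(0,.026):
        O=T-[0,0,.068-z];X=np.array([np.cos(yw),np.sin(yw),0]);Y=np.array([-X[1],X[0],0])
        if S is b: poly([O+X*x/1e3+Y*(y-5)/1e3 for x,y in out],(0,255,255))
    for dx,col in((.0195,(0,0,255)),(.026,(255,255,0))):
        poly([w_of(dx+x*1.0/1e3+np.sign(x)*.0015,.0655+y/1e3+np.sign(y)*.0015,.024) for x,y in out],col)
        o=dx-.0195
        poly([w_of(o+x,y,.012) for x,y in((-.1,-.145),(.1,-.145),(.1,.145),(-.1,.145))],col)
    return im
A=draw(b,(225,155,345,228),6.6);B=draw(a,(300,184,410,262),1)
cv2.imwrite("pics/e.png",A)
E
```

```text
(no output)
```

View pics/e.png

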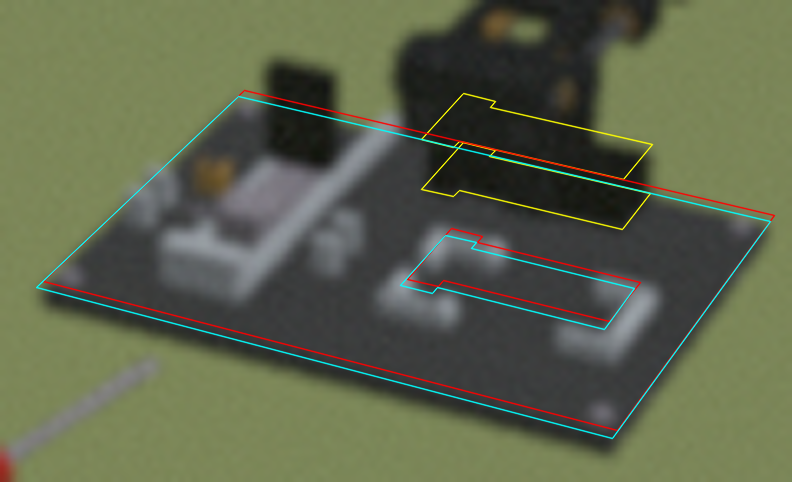

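The overlay shows the grip wireframe (yellow, from forward kinematics) within about 1 pixel of the held grip. For the pocket, the cyan hypothesis fits better than the red one. I'll lower to just above the walls at x about 23 mm in the jig frame and judge again there, where parallax is small.

```bash
python3 - <<'E'
from h import *
jc=np.load("jig.npy");ca,sa=np.cos(jc[2]),np.sin(jc[2])
x,y=.0235,.0655+.005
plan([jc[0]+ca*x-sa*y,jc[1]+sa*x+ca*y,.099],.0495,6)
E
```

```text
turn [ 0.001 -0.     0.   ] total [ 0.0022 -0.0063 -0.0439]
-0.11, 0.03, 0.73, 0, -0, 0,
-0.11, 0.03, 0.73, 0, -0, 0,
-0.11, 0.03, 0.73, 0, -0, 0,
-0.11, 0.03, 0.73, 0, -0, 0,
-0.11, 0.03, 0.73, 0, -0, 0,
-0.11, 0.03, 0.73, 0, -0, 0,
```

Request:
carry_out(motion=[-0.1,0.05,0.9,0,0,0,-0.1,0.05,1.0,0,0,0,-0.15,0.05,1.0,0,0,0,-0.15,0.05,0.8,0,0,0,-0.1,0,0.5,0,0,0,0,0,0.2,0,0,0,0,0,0,0,0,0])

```text
clock: 8.7
tool_pos: [0.5442, -0.0815, 0.0987]
eef_rot: [0.69, 0.724, 0.0, -0.0]
contact_force: [0.3, -0.5, -1.1]
opening: 0.381
```

```bash
python3 - <<'E'
from h import *
b=snapshot("scene");a=snapshot("top");st=monitor.get_state();T=st["tool_pos"];print(T,yaw_of(st))
w=cloud(b);jc=np.load("jig.npy");ca,sa=np.cos(jc[2]),np.sin(jc[2])
d=w[...,:2]-jc[:2];L=np.stack([d@[ca,sa],d@[-sa,ca]],-1)*1000;t=T[:2]-jc[:2];print("tcp jig",[t@[ca,sa],t@[-sa,ca]])
f=b["frame"].astype(int);z=w[...,2]
dark=(f.max(-1)<55)
def q(n,m): print(n,m.sum(),np.round(np.percentile(np.c_[L[m],z[m]*1000],[2,25,50,75,98],axis=0),1).tolist() if m.sum() else "")
near=(abs(L[...,0]-23)<60)
# grip +x side face on body beyond fingers (y 85..110), z .034-.052
q("side face body",near&dark&(L[...,1]>86)&(L[...,1]<108)&(z>.034)&(z<.052))
q("end face",near&dark&(L[...,1]>108)&(L[...,1]<130)&(z>.034)&(z<.052))
q("end wall outer/top",near&~dark&(L[...,1]>105)&(L[...,1]<130)&(z>.018)&(z<.03))
q("collar +x wall top",near&~dark&(L[...,0]>40)&(L[...,1]>5)&(L[...,1]<40)&(z>.02)&(z<.03))
save(b,"f.png",(270,165,345,222),10)
E
```

```text
[ 0.54429804 -0.08149147  0.09895127] 0.04910515295811115
tcp jig [np.float64(0.023447198104028615), np.float64(0.07034556583901937)]
side face body 35 [[36.4, 87.1, 34.4], [39.9, 91.3, 39.0], [41.6, 97.5, 42.4], [43.0, 103.3, 47.8], [45.8, 107.5, 51.7]]
end face 27 [[10.3, 108.6, 35.0], [23.5, 111.5, 39.8], [33.9, 112.6, 43.7], [39.9, 114.0, 47.0], [45.8, 115.2, 50.9]]
end wall outer/top 39 [[1.8, 106.1, 18.2], [11.1, 113.4, 19.5], [26.8, 117.6, 21.6], [46.4, 119.9, 22.5], [55.4, 120.8, 24.9]]
collar +x wall top 19 [[43.1, 7.8, 20.3], [52.7, 14.3, 21.5], [54.2, 23.1, 22.2], [55.9, 28.3, 23.9], [60.4, 37.2, 27.0]]
```

View pics/f.png

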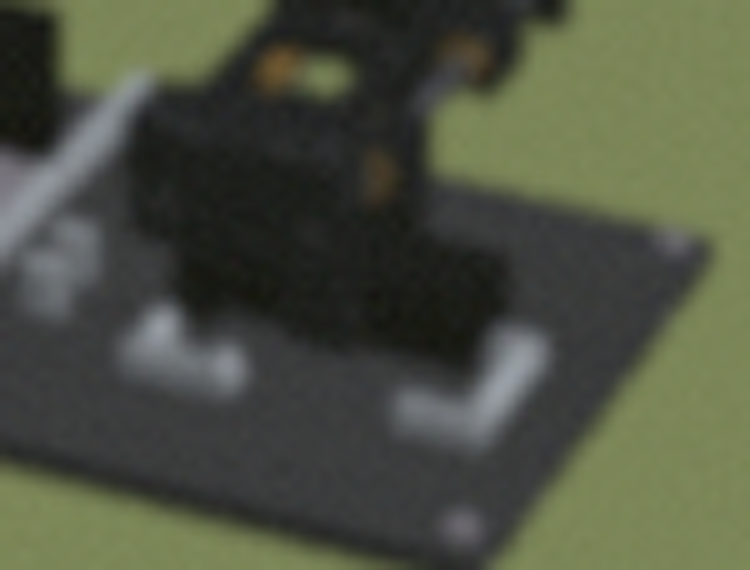

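Request:
carry_out(motion=[0.05,0.2,0,0,0,0,0,0,0.3,0,0,0,0,0,0.3,0,0,0,0,0,0.2,0,0,0,0,0,0.2,0,0,0,0,0,0,0,0,0])

```text
clock: 9.55
tool_pos: [0.546, -0.0812, 0.0888]
eef_rot: [0.69, 0.724, -0.0, 0.0]
contact_force: [-0.7, -0.1, 2.2]
opening: 0.382
```

Request:
carry_out(motion=[0,0,0.2,0,0,0,0,0,0.2,0,0,0,0,0,0,0,0,0])

```text
clock: 9.93
tool_pos: [0.5457, -0.0815, 0.0876]
eef_rot: [0.69, 0.724, -0.0, 0.0]
contact_force: [-5.9, 0.9, 27.5]
opening: 0.385
```

Contact at the flare with force towards -x, so the grip is slightly too far in +x. Backing off and correcting.

Request:
carry_out(motion=[0,0,-0.4,0,0,0,0,-0.2,0,0,0,0,0,0,0.2,0,0,0,0,0,0.2,0,0,0,0,0,0,0,0,0])

```text
clock: 10.55
tool_pos: [0.5445, -0.0826, 0.0843]
eef_rot: [0.69, 0.724, -0.0, 0.001]
contact_force: [1.4, -4.3, 0.8]
opening: 0.38
```

Request:
carry_out(motion=[-0.1,0.03,0,0,0,0,0,0,0.2,0,0,0,0,0,0.2,0,0,0,0,0,0,0,0,0])

```text
clock: 11.05
tool_pos: [0.5443, -0.0826, 0.0805]
eef_rot: [0.69, 0.724, -0.0, 0.0]
contact_force: [0.3, -5.2, -0.4]
opening: 0.388
```

Request:
carry_out(motion=[-0.1,0,0.05,0,0,0,0,0,0.05,0,0,0,0,0,0,0,0,0])

```text
clock: 11.42
tool_pos: [0.5443, -0.0827, 0.08]
eef_rot: [0.689, 0.724, 0.0, -0.0]
contact_force: [-0.5, -3.0, 5.9]
opening: 0.383
```

Request:
carry_out(motion=[0,0,0,0,0,0,0,0,0,0,0,0,0,0,0,0,0,0,0,0,0,0,0,0], hand=6.5)

```text
clock: 11.92
tool_pos: [0.5444, -0.0827, 0.0796]
eef_rot: [0.689, 0.724, 0.0, -0.0]
contact_force: [0.1, 0.7, 0.3]
opening: 0.736
```

Request:
carry_out(motion=[0,0,-2,0,0,0,0,0,-4,0,0,0,0,0,-4,0,0,0,2,0,-4,0,0,0,5,0,-2,0,0,0,5,0,0,0,0,0,5,0,0,0,0,0,0,0,0,0,0,0])

```text
clock: 12.92
tool_pos: [0.5356, 0.0925, 0.2411]
eef_rot: [0.686, 0.727, 0.002, -0.001]
contact_force: [0.4, -0.6, -0.1]
opening: 0.735
```

```bash
python3 - <<'E'
from h import *
a=snapshot("top");b=snapshot("scene");st=monitor.get_state();print(st["clock"],st["tool_pos"],yaw_of(st))
jc=np.load("jig.npy");ca,sa=np.cos(jc[2]),np.sin(jc[2])
for n,S in(("top",a),("scene",b)):
    w=cloud(S);d=w[...,:2]-jc[:2];L=np.stack([d@[ca,sa],d@[-sa,ca]],-1)*1000;z=w[...,2]
    f=S["frame"].astype(int)
    m=(z>.033)&(z<.045)&(abs(L[...,0]-22)<40)&(abs(L[...,1]-65)<60)
    r=cv2.minAreaRect(L[m].astype(np.float32));print(n,"grip top",m.sum(),np.median(z[m]),np.round(np.percentile(z[m],[5,95]),4),r)
    for y0 in(25,45,65,85,105):
        k=m&(abs(L[...,1]-y0)<6);print(y0,np.median(z[k]).round(4),end=" ")
    print()
A=cv2.resize(a["frame"][180:265,300:410,::-1],None,fx=5,fy=5,interpolation=cv2.INTER_CUBIC)
cv2.imwrite("pics/g.png",A)
E
```

```text
13.025 [0.53604735 0.08674908 0.24067579] 0.050026945749159356
top grip top 276 0.03801040249444695 [0.0336 0.0428] ((13.24534797668457, 65.37789916992188), (54.11793518066406, 95.69438171386719), 4.55968713760376)
25 0.039 45 0.0378 65 0.0365 85 0.0376 105 0.0386 
scene grip top 225 0.03690061081376468 [0.0337 0.0402] ((25.34735679626465, 65.31394958496094), (96.50720977783203, 49.04035186767578), 89.5595474243164)
25 0.0366 45 0.0369 65 0.0376 85 0.0376 105 0.0368
```

View pics/g.png

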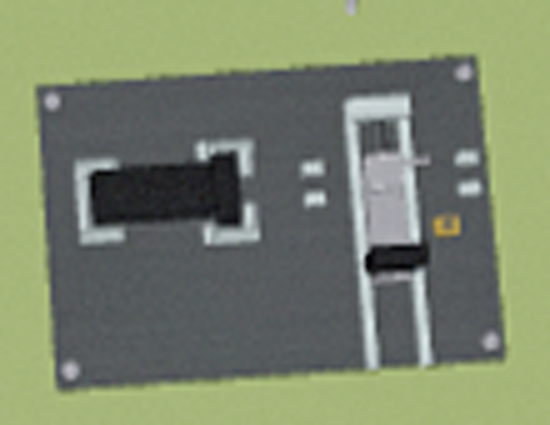

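The grip is seated: the picture shows it inside both brackets at about (170,188), and its top height of 38 mm is as expected. Next is the slide. I'll measure the pointer against the mark, and the paddle.

```bash
cat >> h.py <<'E'
def measure(S,tag):
    jc=np.load("jig.npy");ca,sa=np.cos(jc[2]),np.sin(jc[2])
    M=R.from_rotvec(np.ravel(S["rvec"])).as_matrix();C=-M.T@np.ravel(S["tvec"])
    hsv=cv2.cvtColor(S["frame"],cv2.COLOR_RGB2HSV).astype(int);f=S["frame"].astype(float)
    v,u=np.mgrid[:400,:640]
    d=np.stack([(u-S["cx"])/S["fx"],(v-S["cy"])/S["fy"],np.ones(u.shape)],-1)@M
    P=C+d*((.026-C[2])/d[...,2])[...,None];D=P[...,:2]-jc[:2]
    L=np.stack([D@[ca,sa],D@[-sa,ca]],-1)*1000
    br=np.clip(f[...,0]-f[...,2]-15,0,None)*((abs(L[...,1]+112)<16)&(L[...,0]>-60)&(L[...,0]<30))
    br[br<15]=0
    print(tag,"mark",(L*br[...,None]).sum((0,1))/br.sum(),(br>0).sum(), "x range",np.percentile(L[...,0][br>0],[0,100]))
    g=f.mean(-1);k=(L[...,1]<-97)&(L[...,1]>-104)&(L[...,0]>-60)&(L[...,0]<60)
    wt=np.clip(g-np.median(g[k])-12,0,None)*k
    i=np.argsort(-wt.ravel())[:10]
    print(tag,"pointer",(L*wt[...,None]).sum((0,1))/wt.sum(),[(L.reshape(-1,2)[j].round(0).tolist(),round(wt.ravel()[j])) for j in i[:6]])
E
python3 - <<'E'
from h import *
a=snapshot("top");b=snapshot("scene");measure(a,"top");measure(b,"scene")
jc=np.load("jig.npy");ca,sa=np.cos(jc[2]),np.sin(jc[2])
x,y=-.0305,-.0742
plan([jc[0]+ca*x-sa*y,jc[1]+sa*x+ca*y,.18],.0495,14)
E
```

```text
top mark [ -13.13195795 -112.27722061] 19 x range [-17.33548574  -6.79141196]
top pointer [  28.56479818 -100.4617749 ] [([30.0, -98.0], 59), ([29.0, -101.0], 50), ([29.0, -104.0], 48), ([33.0, -98.0], 20), ([33.0, -101.0], 16), ([-10.0, -104.0], 6)]
scene mark [   2.78862844 -106.01351427] 22 x range [-11.94012519  15.44876295]
scene pointer [ 50.45479761 -99.39302417] [([58.0, -98.0], 50), ([59.0, -101.0], 34), ([53.0, -101.0], 13), ([51.0, -98.0], 12), ([5.0, -98.0], 7), ([54.0, -103.0], 6)]
turn [ 0.     0.001 -0.003] total [-0.0388 -0.3134 -0.0603]
-2.22, -0.38, 0.43, 0, 0, -0,
-2.22, -0.38, 0.43, 0, 0, -0,
-2.22, -0.38, 0.43, 0, 0, -0,
-2.22, -0.38, 0.43, 0, 0, -0,
-2.22, -0.38, 0.43, 0, 0, -0,
-2.22, -0.38, 0.43, 0, 0, -0,
-2.22, -0.38, 0.43, 0, 0, -0,
-2.22, -0.38, 0.43, 0, 0, -0,
-2.22, -0.38, 0.43, 0, 0, -0,
-2.22, -0.39, 0.43, 0, 0, -0,
-2.22, -0.39, 0.43, 0, 0, -0,
-2.22, -0.39, 0.43, 0, 0, -0,
-2.22, -0.39, 0.43, 0, 0, -0,
-2.22, -0.39, 0.43, 0, 0, -0,
```

Request:
carry_out(motion=[-3,-0.5,0,0,0,0,-4,-0.6,0,0,0,0,-4,-0.6,0,0,0,0,-4,-0.7,0,0,0,0,-4,-0.7,0,0,0,0,-4,-0.8,1,0,0,0,-4,-0.7,2,0,0,0,-2.5,-0.5,2,0,0,0])

```text
clock: 14.12
tool_pos: [0.4982, -0.2149, 0.1895]
eef_rot: [0.692, 0.722, -0.001, 0.001]
contact_force: [-0.1, -0.3, 0.0]
opening: 0.734
```

```bash
python3 - <<'E'
from h import *
jc=np.load("jig.npy");ca,sa=np.cos(jc[2]),np.sin(jc[2])
x,y=-.0305,-.0742
plan([jc[0]+ca*x-sa*y,jc[1]+sa*x+ca*y,.105],.0495,6)
E
```

```text
turn [-0.     0.002 -0.006] total [-0.0008 -0.0135 -0.0845]
-0.22, -0.02, 1.41, -0, 0, -0.001,
-0.22, -0.02, 1.41, -0, 0, -0.001,
-0.22, -0.02, 1.41, -0, 0, -0.001,
-0.22, -0.02, 1.41, -0, 0, -0.001,
-0.22, -0.02, 1.41, -0, 0, -0.001,
-0.22, -0.02, 1.41, -0, 0, -0.001,
```

Request:
carry_out(motion=[-0.5,0,0,0,0,0,0,0,2,0,0,0,0,0,2,0,0,0,0,0,1.7,0,0,0,0,0,1.4,0,0,0,0,0,0.8,0,0,0,0,0,0,0,0,0])

```text
clock: 15.0
tool_pos: [0.4998, -0.2152, 0.1103]
eef_rot: [0.69, 0.724, -0.0, -0.0]
contact_force: [-0.1, 0.1, -0.5]
opening: 0.74
```

Request:
carry_out(motion=[0,0,0,0,0,0,0,0,0,0,0,0,0,0,0,0,0,0,0,0,0,0,0,0,0,0,0,0,0,0,0,0,0,0,0,0,0,0,0,0,0,0,0,0,0,0,0,0], hand=0.5, grip_force=35)

```text
clock: 16.0
tool_pos: [0.4953, -0.2157, 0.1105]
eef_rot: [0.69, 0.724, -0.003, -0.004]
contact_force: [-7.8, -0.5, 5.8]
opening: 0.155
```

Request:
carry_out(motion=[0,-0.5,0,0,0,0,0,-0.8,0,0,0,0,0,-0.8,0,0,0,0,0,-0.8,0,0,0,0,0,-0.8,0,0,0,0,0,-0.7,0,0,0,0,0,0,0,0,0,0,0,0,0,0,0,0])

```text
clock: 17.0
tool_pos: [0.4599, -0.2173, 0.1106]
eef_rot: [0.689, 0.725, 0.003, 0.003]
contact_force: [7.8, -0.1, -8.8]
opening: 0.152
```

```bash
python3 - <<'E'
from h import *
a=snapshot("top");measure(a,"top")
b=snapshot("scene")
A=cv2.resize(a["frame"][180:265,350:410,::-1],None,fx=6,fy=6,interpolation=cv2.INTER_CUBIC)
B=cv2.resize(b["frame"][150:235,225:295,::-1],None,fx=6,fy=6,interpolation=cv2.INTER_CUBIC)
cv2.imwrite("pics/i.png",np.hstack([A,B]))
E
```

```text
top mark [ -52.86512914 -120.21299475] 2 x range [-56.60405632 -49.12620197]
top pointer [ -21.53003169 -100.83070716] [([29.0, -101.0], 13), ([-52.0, -103.0], 5), ([-58.0, -99.0], 4), ([-51.0, -100.0], 4), ([-58.0, -102.0], 3), ([-55.0, -99.0], 2)]
```

View pics/i.png

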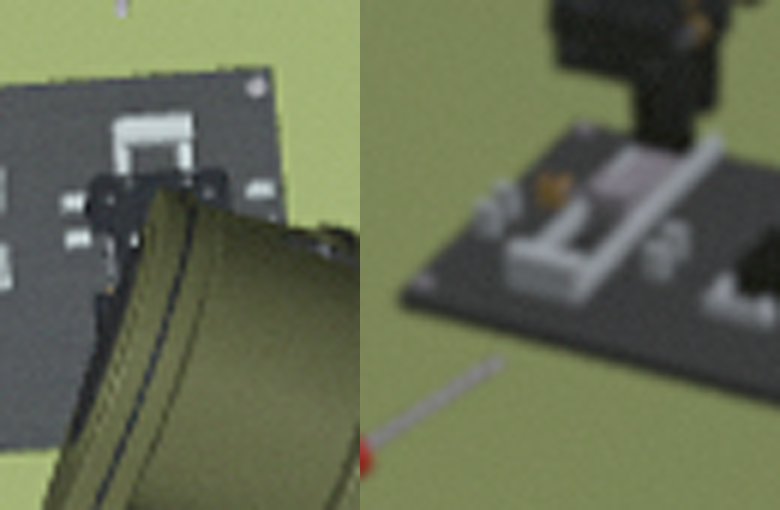

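Request:
carry_out(motion=[0,-0.3,0,0,0,0,0,-0.35,0,0,0,0,0,-0.2,0,0,0,0,0,0,0,0,0,0,0,0,0,0,0,0])

```text
clock: 17.73
tool_pos: [0.4521, -0.2177, 0.1106]
eef_rot: [0.689, 0.725, 0.003, 0.004]
contact_force: [8.6, 0.2, -9.4]
opening: 0.153
```

```bash
python3 - <<'E'
from h import *
b=snapshot("scene");st=monitor.get_state();g=st["tool_pos"]+R.from_quat(st["eef_rot"]).apply([0,0,.045]);print("grasp",g,st["contact_force"],st["opening"],"travel",.49485-g[0])
jc=np.load("jig.npy");ca,sa=np.cos(jc[2]),np.sin(jc[2])
box=(235,165,285,205);k=15
im=cv2.resize(b["frame"][box[1]:box[3],box[0]:box[2],::-1],None,fx=k,fy=k,interpolation=cv2.INTER_CUBIC)
im=cv2.convertScaleAbs(im,alpha=1.4)
M=R.from_rotvec(np.ravel(b["rvec"])).as_matrix()
def px(x,y,z):
    P=np.array([jc[0]+(ca*x-sa*y)/1e3,jc[1]+(sa*x+ca*y)/1e3,z/1e3]);c=M@P+np.ravel(b["tvec"]);q=c[:2]/c[2]*b["fx"]+[b["cx"],b["cy"]]
    return tuple(int(t) for t in np.round((q+.5-box[:2])*k))
# lines of constant jig x at z=26 (frame: top-jig + 5 bias), ticks each 5 mm
for x in range(-30,41,10):
    cv2.line(im,px(x,-105,26),px(x,-96,26),(0,255,255) if x else (0,0,255),1,cv2.LINE_AA)
cv2.imwrite("pics/j.png",im)
E
```

```text
grasp [ 0.45251727 -0.21764636  0.06555724] [ 7.86693695  0.56748938 -9.5766113 ] 0.15288741983309645 travel 0.042332729996519436
```

View pics/j.png

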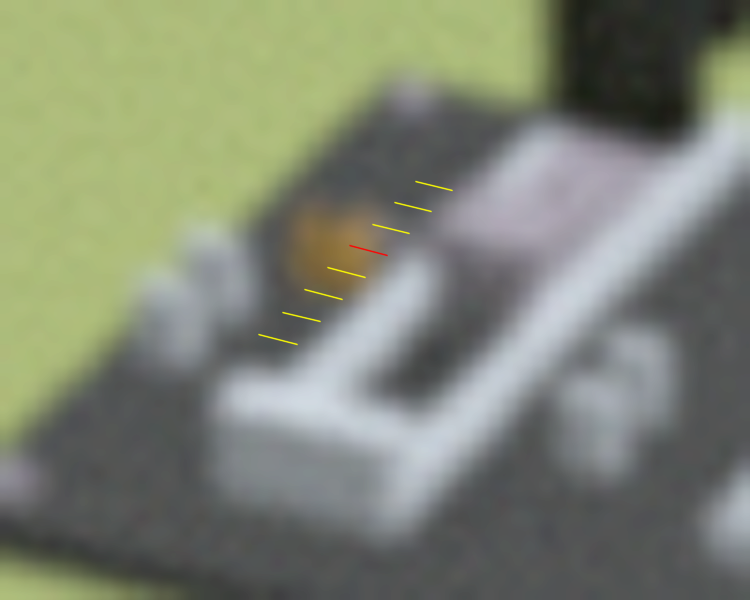

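The thin pointer does not show by eye. The brass block is at about (335,245) in the crop. I'll difference this picture against the stored scene frame taken with the slide at rest.

```bash
python3 - <<'E'
from h import *
from scipy.ndimage import map_coordinates
b=snapshot("scene");f1=b["frame"].astype(float);f1=(f1+snapshot("scene")["frame"]+snapshot("scene")["frame"]+snapshot("scene")["frame"])/4
f0=np.load("bb.npz")["f"].astype(float)
jc=np.load("jig.npy");ca,sa=np.cos(jc[2]),np.sin(jc[2])
M=R.from_rotvec(np.ravel(b["rvec"])).as_matrix()
def px(x,y,z):
    P=np.stack([jc[0]+(ca*x-sa*y)/1e3,jc[1]+(sa*x+ca*y)/1e3,0*x+z/1e3],-1);c=P@M.T+np.ravel(b["tvec"]);return c[...,:2]/c[...,2:]*b["fx"]+[b["cx"],b["cy"]]
xs=np.arange(-40,61,3.);
for y0,y1 in((-104,-100),(-100,-95)):
    X,Y=np.meshgrid(xs,np.linspace(y0,y1,5),indexing="ij");q=px(X,Y,26.)
    s=lambda f:map_coordinates(f.mean(-1),[q[...,1],q[...,0]],order=1).mean(1)
    a0,a1=s(f0),s(f1);print(y0,[(int(x),int(p),int(r)) for x,p,r in zip(xs,a0,a1)])
X,Y=np.meshgrid(xs,np.linspace(-117,-107,5),indexing="ij");q=px(X,Y,26.)
br=f1[...,0]-f1[...,2];print("brass",[(int(x),int(v)) for x,v in zip(xs,map_coordinates(br,[q[...,1],q[...,0]],order=1).mean(1))])
D=cv2.resize(np.clip(128+3*(f1-f0).mean(-1),0,255)[160:215,225:300].astype(np.uint8),None,fx=10,fy=10,interpolation=cv2.INTER_CUBIC)
cv2.imwrite("pics/k.png",D)
E
```

```text
-104 [(-40, 47, 59), (-37, 52, 59), (-34, 57, 60), (-31, 59, 61), (-28, 59, 60), (-25, 58, 61), (-22, 59, 61), (-19, 60, 63), (-16, 61, 68), (-13, 64, 74), (-10, 69, 80), (-7, 75, 84), (-4, 80, 85), (-1, 83, 84), (2, 83, 83), (5, 79, 79), (8, 75, 74), (11, 71, 70), (14, 68, 67), (17, 66, 65), (20, 65, 62), (23, 66, 61), (26, 68, 59), (29, 72, 58), (32, 75, 58), (35, 76, 59), (38, 72, 59), (41, 66, 59), (44, 65, 62), (47, 66, 66), (50, 78, 78), (53, 89, 89), (56, 99, 98), (59, 103, 102)]
-100 [(-40, 34, 70), (-37, 38, 69), (-34, 45, 71), (-31, 52, 72), (-28, 60, 73), (-25, 64, 72), (-22, 67, 71), (-19, 69, 71), (-16, 69, 71), (-13, 70, 74), (-10, 70, 78), (-7, 74, 83), (-4, 78, 84), (-1, 82, 85), (2, 84, 86), (5, 86, 85), (8, 86, 84), (11, 84, 81), (14, 81, 78), (17, 77, 74), (20, 74, 72), (23, 72, 69), (26, 72, 68), (29, 76, 68), (32, 80, 66), (35, 81, 67), (38, 81, 66), (41, 78, 67), (44, 74, 67), (47, 79, 75), (50, 88, 87), (53, 103, 102), (56, 120, 119), (59, 130, 128)]
brass [(-40, -1), (-37, -1), (-34, -1), (-31, -1), (-28, -1), (-25, -1), (-22, 0), (-19, 3), (-16, 8), (-13, 16), (-10, 25), (-7, 33), (-4, 41), (-1, 43), (2, 42), (5, 37), (8, 31), (11, 23), (14, 15), (17, 8), (20, 2), (23, -1), (26, -3), (29, -4), (32, -5), (35, -4), (38, -4), (41, -4), (44, -4), (47, -4), (50, -4), (53, -5), (56, -5), (59, -4)]
```

View pics/k.png

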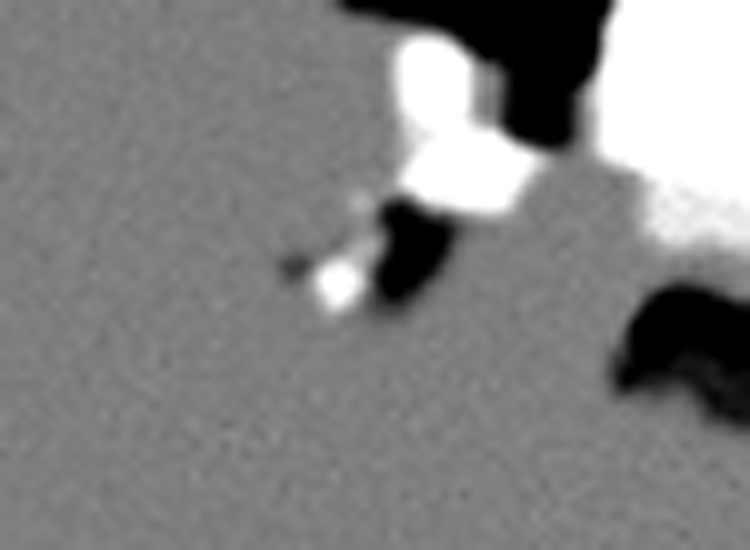

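The difference profile puts the pointer 43.8 mm from rest, against 42.3 mm from forward kinematics. The mark is 40 mm from rest in the scene camera and 42.5 mm in the top camera. I'll ease back 1 mm to centre between these estimates, then hand in.

Request:
carry_out(motion=[0,0.1,0,0,0,0,0,0,0,0,0,0,0,0,0,0,0,0,0,0,0,0,0,0,0,0,0,0,0,0,0,0,0,0,0,0])

```text
clock: 18.73
tool_pos: [0.4532, -0.2176, 0.1106]
eef_rot: [0.689, 0.725, 0.003, 0.004]
contact_force: [8.6, 1.4, -8.6]
opening: 0.154
```

```bash
python3 - <<'E'
from h import *
st=monitor.get_state();g=st["tool_pos"]+R.from_quat(st["eef_rot"]).apply([0,0,.045]);print(st["clock"],"travel",.49485-g[0],st["contact_force"],st["opening"],abs(st["qd"]).max())
b=snapshot("scene");w=cloud(b);jc=np.load("jig.npy");ca,sa=np.cos(jc[2]),np.sin(jc[2])
d=w[...,:2]-jc[:2];L=np.stack([d@[ca,sa],d@[-sa,ca]],-1)*1000;z=w[...,2]
m=(z>.033)&(z<.045)&(abs(L[...,0]-22)<40)&(abs(L[...,1]-65)<60)
print("grip",m.sum(),np.median(z[m]),cv2.minAreaRect(L[m].astype(np.float32)))
print(workorder.finish_job())
E
```

```text
18.725 travel 0.041265463804934954 [ 8.56350821  1.44011716 -8.61752721] 0.15364202373446734 0.0019643754513843695
grip 223 0.03711159004322847 ((29.47195053100586, 65.6986083984375), (95.91333770751953, 49.41926574707031), 87.64891815185547)
the job is handed in; nothing more can be done
None
```

The collared black grip is seated in the pocket and released. The slide is pulled towards the robot and still held at the mark. The job was handed in at about 18.8 s.

**Grip:** After release, the top camera showed the grip inside both brackets. Its top measured 37 to 38 mm above the table (38 expected), and it lay flat along its length. A last scene-camera check gave the same height. However, that check put the grip's outline 4 mm further in x and about 2° turned compared with just after release. I took this to be edge noise, since nothing touched the grip in between, but I did not measure again.

**Slide:** The fingers hold the paddle 13.5 mm apart, with about 8.6 N of pull and the arm still. They grip it roughly 12 mm off-centre sideways.

| Measure | Value |
|---|---|
| Travel at hand-in, from forward kinematics | 41.3 mm |
| Distance from pointer's rest to mark, top camera | about 42.5 mm |
| Distance from pointer's rest to mark, scene camera | about 40 mm |

- **Travel:** Before the last 1 mm ease-back, the scene camera read 43.8 mm against 42.3 mm from forward kinematics. So the travel is uncertain by 1 to 2 mm.
- **Pointer:** On these figures it is within about 3 mm of the mark's centre. The arm hid it from the top camera and the scene camera could not show it clearly, so I did not confirm this by eye.
- **Cameras:** They disagreed by 5 to 9 mm in x throughout. I settled the seating by feeling for contact in the pocket.

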